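# Wake the kitchen scale and tare the bowl touch-free

### The job

The kitchen scale has gone to sleep with the empty steel bowl standing on it: wake it by pressing its red power key down, then tare the bowl touch-free by pointing straight down at the sensor with the green ring, fingertips centred about 2 cm above it, and holding still there for two to three seconds. Then draw the hand well clear, more than 10 cm from both sensors. Touch neither the sensors, the weighing platform nor the bowl, never bring the fingertips down over the sensor with the orange ring (it changes the units), and leave the bowl and the vegetables where they are.

Things in the scene. Friction and masses are not known exactly. Their poses are not given: they have to be found in the camera images.
- scale: White bench scale, 320 (x) by 250 mm (y), standing firm. Origin: centre of its underside; x points from control deck to platform, y to the left, z up. The deck, x from -159 to -55 mm, has a flat top 42 mm above the worktop, with the red key at x -132, y 0, a flat dark display at x -82, and two round sensors at x -122, y +80 and -80 mm; which of them is green differs from start to start.
- platform: Brushed steel weighing platform of the scale, 200 mm (x) by 240 mm (y) by 7 mm, top 56 mm above the worktop. Origin: centre of its underside, 58 mm behind the scale's centre. Not to be touched.
- power_key (a joint): The red round power key, 28 mm across, standing 7 mm proud of the deck. Value: how far it is pressed, 0 (up) to 0.005 m (fully down); it starts to move at about 1.5 N, is fully down at about 4 N, and springs back. It wakes the scale past 0.0035 m.
- key_top (a point): Centre of the top face of the red power key, 49 mm above the worktop when it is up; z up.
- tare_sensor: Touch-free tare sensor: a flat disc 40 mm across and 4 mm high on the deck, green ring with a black window 24 mm across in the middle. Origin: centre of its underside. Fixed; not to be touched.
- tare_window (a point): Centre of the top face of the green-ringed tare sensor, 46 mm above the worktop; z up. It senses fingertips up to about 4 cm above it.
- unit_sensor: Touch-free unit sensor: the same disc with an orange ring. Origin: centre of its underside. Fixed; not to be touched.
- unit_window (a point): Centre of the top face of the orange-ringed unit sensor, 46 mm above the worktop; z up. It changes the units if fingertips come within about 5 cm above it.
- bowl: Loose empty steel bowl on the platform, 184 mm across the rim and 58 mm high (rim 114 mm above the worktop). Origin: centre of its underside. Its near rim is about 90 mm from the key.
- onion: Loose peeled white onion, 78 mm across, 81 mm high, standing on its cut base on the worktop in front of the scale. Origin: centre of its underside.
- board: Wooden chopping board, 360 mm (x) by 240 mm (y), top 22 mm above the worktop, on the other side of the worktop from the scale. Origin: centre of its underside.
- celeriac: Loose half celeriac, beige and knobbly, 112 mm across and 60 mm high, cut face down on the board. Origin: centre of its cut face.
- carrot: Loose orange carrot, 160 mm long along its x, 37 mm thick at the crown (+x), lying on the board. Origin: on its underside at mid-length.
Not all that is in view belongs to the job. What is shaped like the bowl but black or turquoise is not meant.

How it is judged:
By the outcome, as a careful person would: the job done as asked, in the order asked, and still so for the second after the job is handed in, with the robot touching nothing.
It also fails if it takes over 42 s, if anything falls off the work surface, if the arm or the gripper's body presses on something with over 40 N, if the wrist force passes 120 N, or if a joint passes its speed limit or range.

### The arm

A 7-joint arm with a two-finger parallel gripper is mounted at the origin on the work surface. World frame = base frame: x ahead of the robot, y to its left, z up, the work surface at z = 0. Lengths are in mm, angles in rad, forces in N, time in s.
With the tool pointing down it reaches from about 400 to 850 mm from the base axis. Payload 10.4 kg.
Tool frame: the origin (TCP) lies between the finger pads, 19 mm behind the fingertips; this is the grasp point; z points along the fingers, y is the line along which they close (so a half turn about z gives the same grasp; the last joint's range is limited). The gripper opens to 87 mm and grips with 3 to 60 N. Pads are 19 mm wide; open, the fingers measure 117 mm over their backs; the gripper's body (75 mm by 190 mm) begins 51 mm behind the grasp point.
Start: joints at [1.21, 0.332, -0.065, 1.46, 0.022, 1.35, -0.088], TCP at [207.154, -589.692, 241.276] pointing down, gripper open.
Joint ranges: [-2.6, 2.6], [-0.5, 2.12], [-1.47, 1.34], [0.16, 2.42], [-1.27, 4.41], [0.06, 2.06], [-2.6, 2.6]. Speed limits (rad/s): [2.22, 2.22, 2.79, 2.79, 3.14, 3.14, 3.14].

### API

Orientations are given as a 3x3 rotation matrix whose columns are the frame's x, y, z axes.
In Python, from station import env gives the robot as it stands.
- The arm moves only by the tool arm_command, never from a script. Its argument "series" is a list that holds one entry, the list of rows, each a list of 5 numbers: the finger opening in mm, from 0 to 87, then the shift along the tool's x, y, z normalised to -1 to 1, where 1 is 30 mm, then the turn about the tool's z normalised to -1 to 1, where 1 is 180 degrees. In form: [[[jaw, x, y, z, roll], ...]]. A call has 1 to 10 rows; each row shifts and turns the commanded pose from where the row before left it, along the tool's axes as they then stand; what a row does not reach is not made up. A row lasts 1/12 s, in which the tool goes at most 41.7 mm and 7.16 degrees, less where a joint would pass 70% of its speed; a pose out of reach is approached as far as the arm can. A call with a number of a shift or a turn outside -1 to 1 is refused whole. A call with a gripper value outside its range is refused whole. The fingers move at their own pace and stop on an object; "squeeze" is the grip in N (left out, the last holds). Time passes only in rows, so rows that do not move let the fingers close. It gives the time, the measured TCP pose, the force, the opening and the grip force at its end, in the units of the state.
- env.observe(): the state, without advancing time (a new reading comes with each control period).
- env.grab_frame(name): name is "side" or "top" or "wrist"; returns a dict with "image" (400x640x3 uint8, red, green, blue), "camera_matrix" (3x3 intrinsics, pixels), "dist" ([k1, k2, p1, p2, k3] as OpenCV has them; the pictures are not rectified), "rvec" (rotation vector, rad) and "tvec" (3), from world to camera coordinates, as OpenCV has them. Camera axes: x right, y down, z forward; pixel columns grow to the right and rows downward; lengths in mm; the calibration is good to about 2 mm. A picture is of the moment at which its call begins. There is no depth.
- env.job_done(): hands the job in; it is judged then, once.
The state is a dict: "time": time; "qpos": joint angles; "qvel": joint speeds; "joint_efforts": joint torques, N m; "position": TCP position; "ee_rot": TCP orientation; "wrist_force": force on the tool from outside, world axes, zero at the start; "wrist_torque": the same for the moment, N m; "finger_gap": finger opening in mm; "gripper_force": force on a finger pad.
Only numpy, scipy, OpenCV 4.12 (cv2) and the standard library are available. Lean on these libraries where they do the work, as an engineer would, in place of code of your own. Each camera call takes 0.05 s, during which the arm holds its last target. There are 200 camera calls.

## Working session

There is one attempt and no reset: what is moved stays moved. The work goes in short steps, Python scripts to look and compute and a tool call to move; the robot and the scene stay as the last step left them, time stands still between calls to the robot, and variables do not carry over. Pictures are saved under pics/ and viewed, at most 10 in all, crops included, and the job is handed in when it is done.

Besides the shell and the picture viewer there is one more tool, called after "Emit:" as name(argument=value, ...) on one line, values as JSON. arm_command: Moves the arm, as the interface text tells. Its arguments: {"type":"object","properties":{"series":{"type":"array","items":{"type":"array","items":{"type":"array","items":{"type":"number"}}}},"squeeze":{"type":"number"}},"required":["series"]}

```bash
mkdir -p pics
cat > h.py <<'E'
import numpy as np,cv2
from station import env
def ray(f,u,v,z):
    K,d=np.array(f["camera_matrix"],float),np.array(f["dist"],float)
    R=cv2.Rodrigues(np.array(f["rvec"],float))[0];t=np.array(f["tvec"],float).ravel()
    n=cv2.undistortPoints(np.array([[[u,v]]],float),K,d)[0,0]
    c=-R.T@t;r=R.T@np.array([n[0],n[1],1.])
    return (c+r*(z-c[2])/r[2])
def blobs(f,lo,hi,z,amin=15):
    h=cv2.cvtColor(f["image"],cv2.COLOR_RGB2HSV)
    m=cv2.inRange(h,lo,hi)
    n,l,s,c=cv2.connectedComponentsWithStats(m)
    return [(int(s[i,4]),s[i,:4].tolist(),c[i].round(1).tolist(),ray(f,*c[i],z).round(1).tolist()) for i in range(1,n) if s[i,4]>=amin]
E
python3 - <<'E'
from h import *
for n in("top","side"):
    f=env.grab_frame(n);cv2.imwrite(f"pics/{n}0.png",f["image"][:,:,::-1])
    print(n)
    for nm,lo,hi in(("red",(0,150,90),(6,255,255)),("red2",(172,150,90),(180,255,255)),("green",(45,90,60),(85,255,255)),("orange",(8,150,120),(20,255,255))):
        for b in blobs(f,lo,hi,46):print(nm,b)
s=env.observe();print(s["position"],s["ee_rot"],s["time"],s["wrist_force"],s["finger_gap"])
E
```

```text
top
red (44, [311, 234, 7, 7], [314.1, 237.0], [451.1, -152.3, 46.0])
green (82, [281, 224, 13, 12], [287.2, 229.5], [472.4, -75.2, 46.0])
orange (445, [185, 202, 55, 13], [209.6, 207.7], [535.8, 151.9, 46.0])
orange (44, [337, 233, 12, 11], [342.3, 238.5], [446.9, -232.7, 46.0])
side
red (40, [278, 216, 9, 6], [282.0, 218.6], [451.1, -154.9, 46.0])
green (140, [13, 0, 19, 42], [20.4, 17.0], [-900.1, 2125.6, 46.0])
green (298, [24, 37, 23, 48], [33.9, 59.3], [-591.7, 1307.9, 46.0])
green (479, [5, 51, 33, 41], [20.6, 71.9], [-605.8, 1145.5, 46.0])
green (61, [281, 199, 13, 7], [286.8, 202.0], [472.7, -81.2, 46.0])
orange (249, [289, 146, 18, 31], [298.3, 159.6], [535.8, 141.7, 46.0])
orange (59, [278, 235, 14, 8], [284.7, 238.9], [448.6, -240.4, 46.0])
[ 207.03604976 -589.39527252  240.54830799] [[ 9.43476536e-01  3.31439006e-01 -4.59967284e-04]
 [ 3.31439320e-01 -9.43475871e-01  1.12180871e-03]
 [-6.21568689e-05 -1.21085144e-03 -9.99999265e-01]] 0.1 [-0.08555956 -0.88636999  0.61072614] 86.947602942819
```

View pics/top0.png

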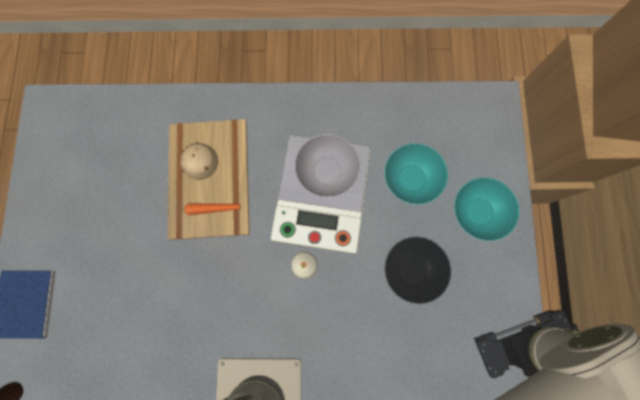

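View pics/side0.png

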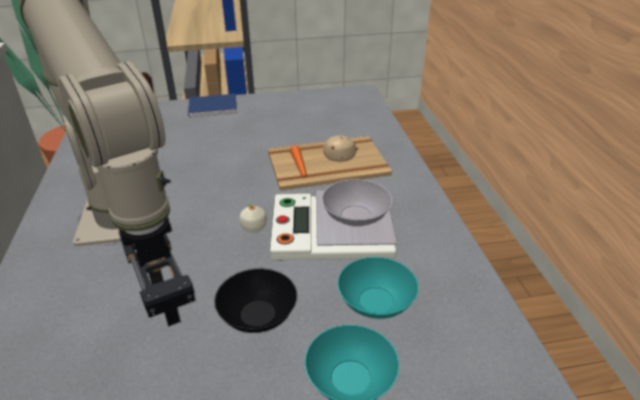

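The top view shows the green ring at (287,229), the key at (314,237) and the orange ring at (343,238). The side view agrees, with green at (287,202), the key at (282,219) and orange at (285,239). The scale is yawed about -9°. I'll turn the closing line along the scale's y and approach high, with the fingers closed.

Emit:
arm_command(series=[[[0,0,0,0,0.0397],[0,0,0,0,0.0397],[0,0,0,0,0.0397],[0,0,0,0,0.0397],[0,0.25,-0.5,0,0],[0,0.25,-0.9,0,0],[0,0.25,-0.9,0,0],[0,0.25,-0.9,0,0],[0,0.25,-0.9,0,0],[0,0.25,-0.9,0,0]]], squeeze=5)

```text
time: 0.93
position: [275.9, -447.4, 240.9]
ee_rot: [[0.987, -0.16, -0.0], [-0.16, -0.987, 0.0], [-0.0, -0.0, -1.0]]
wrist_force: [0.1, 0.1, -0.6]
finger_gap: 28.3
gripper_force: 0.0
```

Emit:
arm_command(series=[[[0,0.3,-0.9,0,0],[0,0.3,-0.9,0,0],[0,0.3,-0.9,0,0],[0,0.3,-0.9,0,0],[0,0.3,-0.9,0,0],[0,0.3,-0.9,0,0],[0,0.3,-0.9,0,0],[0,0.3,-0.9,0,0],[0,0.2,-0.5,0,0],[0,0,0,0,0]]])

```text
time: 1.77
position: [391.4, -229.8, 241.2]
ee_rot: [[0.988, -0.155, 0.0], [-0.155, -0.988, 0.001], [0.0, -0.001, -1.0]]
wrist_force: [0.1, -0.5, 0.3]
finger_gap: 0.6
gripper_force: 0.0
```

```bash
cat > m.py <<'E'
from h import *
import sys
tag=sys.argv[1]
s=env.observe();R=np.array(s["ee_rot"]);p=np.array(s["position"])
print(p.round(1),R.round(3).tolist(),round(s["time"],2),np.round(s["wrist_force"],2),s["finger_gap"])
for n in("wrist","top","side"):
    f=env.grab_frame(n);cv2.imwrite(f"pics/{n}{tag}.png",f["image"][:,:,::-1]);print(n)
    for nm,lo,hi,z in(("red",(0,150,70),(6,255,255),49),("red2",(170,150,70),(180,255,255),49),("green",(45,90,40),(85,255,255),46),("orange",(7,150,100),(20,255,255),46)):
        for b in blobs(f,lo,hi,z,30):
            w=np.array(b[3]);
            if 350<w[0]<560 and -320<w[1]<20: print(nm,b,"tool d",(R.T@(w-p)).round(1))
E
python3 m.py 1
```

```text
[ 391.4 -229.8  241.2] [[0.988, -0.155, 0.0], [-0.155, -0.988, 0.001], [0.0, -0.001, -1.0]] 1.77 [ 0.06 -0.46  0.26] 0.6029312950010892
wrist
red (667, [214, 112, 29, 29], [227.9, 125.8], [449.3, -153.7, 49.0]) tool d [ 45.4 -84.1 192.3]
green (41, [113, 60, 7, 7], [115.8, 63.2], [520.1, -64.5, 46.0]) tool d [ 101.5 -183.2  195.4]
green (969, [122, 94, 42, 43], [142.9, 115.2], [471.4, -76.5, 46.0]) tool d [  55.2 -163.8  195.3]
orange (956, [293, 93, 42, 43], [313.7, 114.0], [447.3, -233.6, 46.0]) tool d [ 55.8  -4.9 195.2]
top
green (83, [281, 224, 13, 12], [287.2, 229.5], [472.4, -75.2, 46.0]) tool d [  56.  -165.2  195.3]
side
red (40, [278, 216, 9, 6], [282.0, 218.6], [450.8, -158.8, 49.0]) tool d [ 47.6 -79.3 192.3]
green (65, [281, 199, 13, 7], [286.8, 202.0], [472.9, -81.3, 46.0]) tool d [  57.5 -159.3  195.3]
orange (67, [278, 235, 14, 8], [284.8, 238.6], [448.9, -239.3, 46.0]) tool d [ 58.2   0.5 195.2]
```

Emit:
arm_command(series=[[[0,0.38,-0.7,0,0],[0,0.38,-0.7,0,0],[0,0.38,-0.7,0,0],[0,0.38,-0.7,0,0],[0,0,0,0.7,0],[0,0,0,0.9,0],[0,0,0,0.9,0],[0,0,0,0.7,0],[0,0,0,0.3,0],[0,0,0,0,0]]])

```text
time: 2.75
position: [446.6, -158.3, 134.3]
ee_rot: [[0.987, -0.162, -0.004], [-0.162, -0.987, 0.001], [-0.004, -0.001, -1.0]]
wrist_force: [0.2, -0.1, 0.7]
finger_gap: 0.7
gripper_force: 0.0
```

```bash
python3 m.py 2
```

```text
[ 446.6 -158.3  134.3] [[0.987, -0.162, -0.004], [-0.162, -0.987, 0.001], [-0.004, -0.001, -1.0]] 2.75 [ 0.23 -0.09  0.72] 0.6516001879463145
wrist
red (1262, [290, 183, 40, 39], [309.6, 202.2], [450.6, -152.7, 49.0]) tool d [ 3.3 -6.1 85.3]
green (1773, [161, 160, 59, 57], [190.6, 187.6], [472.5, -75.8, 46.0]) tool d [ 12.5 -85.6  88.4]
orange (1714, [400, 157, 59, 58], [428.9, 185.1], [448.7, -232.7, 46.0]) tool d [14.4 73.1 88.2]
orange (39, [337, 297, 4, 14], [338.3, 303.7], [370.2, -160.1, 46.0]) tool d [-74.8  14.2  88.6]
top
side
red (40, [278, 216, 9, 6], [282.0, 218.6], [450.8, -158.8, 49.0]) tool d [ 4.5 -0.1 85.3]
green (68, [281, 198, 13, 8], [286.5, 201.9], [471.9, -80.3, 46.0]) tool d [ 12.6 -81.   88.4]
orange (67, [278, 235, 14, 8], [284.8, 238.6], [448.9, -239.3, 46.0]) tool d [15.7 79.6 88.2]
```

View pics/wrist2.png

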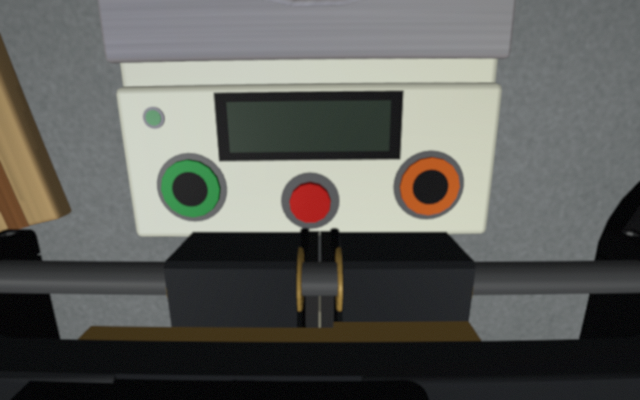

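The wrist view shows the key at (310,202), green at (190,188) and orange at (430,186), with the closed fingers at (320,240). I'll shift about 3 mm in x and -4.5 mm in y, then descend.

Emit:
arm_command(series=[[[0,0.1,-0.15,0,0],[0,0,0,0.6,0],[0,0,0,0.6,0],[0,0,0,0.5,0],[0,0,0,0,0],[0,0,0,0,0]]])

```text
time: 3.4
position: [452.2, -153.6, 85.8]
ee_rot: [[0.987, -0.16, 0.0], [-0.16, -0.987, 0.0], [0.0, -0.0, -1.0]]
wrist_force: [-0.3, 0.2, 0.7]
finger_gap: 0.4
gripper_force: 0.0
```

Emit:
arm_command(series=[[[0,-0.03,0,0.3,0],[0,0,0,0.25,0],[0,0,0,0.1,0],[0,0,0,0,0],[0,0,0,0,0]]])

```text
time: 3.82
position: [451.2, -153.8, 66.0]
ee_rot: [[0.987, -0.16, 0.0], [-0.16, -0.987, -0.0], [0.0, 0.0, -1.0]]
wrist_force: [-0.5, -0.6, 2.1]
finger_gap: 0.5
gripper_force: 1.2
```

Emit:
arm_command(series=[[[0,0,0,0.07,0],[0,0,0,0.03,0],[0,0,0,0,0],[0,0,0,0,0]]])

```text
time: 4.15
position: [451.2, -153.8, 63.2]
ee_rot: [[0.987, -0.16, 0.001], [-0.16, -0.987, -0.0], [0.001, 0.0, -1.0]]
wrist_force: [-0.8, -0.4, 5.5]
finger_gap: 0.4
gripper_force: 2.8
```

Run:
```python
from h import *
s=env.observe();print(s["position"],s["wrist_force"])
f=env.grab_frame("wrist");cv2.imwrite("pics/w3.png",f["image"][:,:,::-1])
```

```text
[ 451.22252877 -153.81073262   63.15740908] [-0.80380158 -0.39104445  5.52782061]
```

View pics/w3.png

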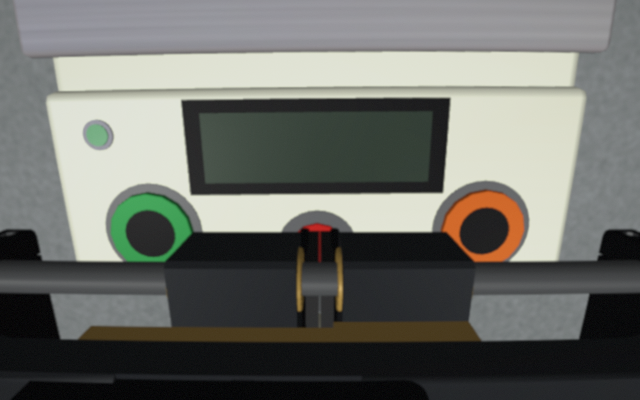

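The key is fully down: the force is about 5 N and the tip is at about 44 mm. I'll press a hair more, then lift and move over green.

Emit:
arm_command(series=[[[0,0,0,0.02,0],[0,0,0,0,0],[0,0,0,-0.5,0],[0,0,0,-0.9,0],[0,0,0,-0.9,0],[0,0,0,-0.5,0],[0,0,0,0,0]]])

```text
time: 4.78
position: [452.6, -154.1, 149.3]
ee_rot: [[0.987, -0.16, 0.005], [-0.16, -0.987, -0.002], [0.005, 0.001, -1.0]]
wrist_force: [0.5, -1.1, 0.1]
finger_gap: 0.9
gripper_force: 0.0
```

Emit:
arm_command(series=[[[0,0.1,-0.66,0,0],[0,0.1,-0.66,0,0],[0,0.1,-0.66,0,0],[0,0,-0.66,0,0],[0,0,0,0,0],[0,0,0,0,0],[0,0,0,0,0]]])

```text
time: 5.37
position: [472.0, -77.5, 145.5]
ee_rot: [[0.987, -0.161, -0.001], [-0.161, -0.987, -0.0], [-0.001, 0.0, -1.0]]
wrist_force: [-0.1, -0.8, -0.0]
finger_gap: 0.5
gripper_force: 0.0
```

```bash
python3 m.py 4
```

```text
[472.  -77.5 145.5] [[0.987, -0.161, -0.001], [-0.161, -0.987, -0.0], [-0.001, 0.0, -1.0]] 5.37 [-0.07 -0.76 -0.05] 0.5426783560624415
wrist
red (1138, [409, 196, 39, 37], [428.0, 214.6], [450.8, -151.8, 49.0]) tool d [-8.9 76.7 96.5]
green (114, [280, 129, 12, 12], [285.3, 134.6], [521.3, -62.7, 46.0]) tool d [ 46.3 -22.6  99.4]
green (1652, [288, 174, 56, 55], [315.5, 200.8], [472.5, -75.1, 46.0]) tool d [ 0.2 -2.5 99.5]
orange (1499, [512, 173, 55, 53], [538.2, 198.6], [448.8, -231.9, 46.0]) tool d [  2.  156.1  99.5]
top
orange (54, [337, 232, 12, 12], [342.4, 237.8], [448.8, -232.8, 46.0]) tool d [  2.1 157.   99.5]
side
red (40, [278, 216, 9, 6], [282.0, 218.6], [450.8, -158.8, 49.0]) tool d [-7.8 83.6 96.5]
green (64, [281, 199, 13, 7], [286.8, 202.1], [472.8, -81.4, 46.0]) tool d [ 1.5  3.7 99.5]
orange (66, [278, 235, 14, 8], [284.7, 238.7], [448.7, -239.4, 46.0]) tool d [  3.1 163.5  99.5]
```

View pics/wrist4.png

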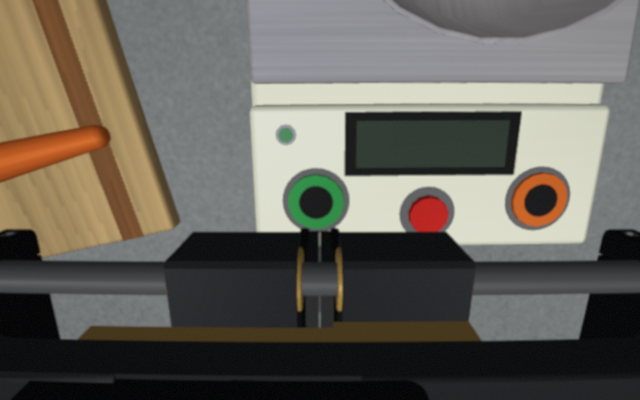

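Green is centred at (316,201), within 2 mm of the tool axis. Next I descend about 60 mm and hold for about 2.4 s.

Emit:
arm_command(series=[[[0,0,-0.03,0.7,0],[0,0,0,0.8,0],[0,0,0,0.52,0],[0,0,0,0,0],[0,0,0,0,0],[0,0,0,0,0],[0,0,0,0,0],[0,0,0,0,0]]])

```text
time: 6.18
position: [473.4, -76.3, 86.6]
ee_rot: [[0.987, -0.161, 0.002], [-0.161, -0.987, -0.001], [0.002, 0.0, -1.0]]
wrist_force: [-0.2, -0.4, -0.6]
finger_gap: 0.5
gripper_force: 0.0
```

Emit:
arm_command(series=[[[0,0,0,0,0],[0,0,0,0,0],[0,0,0,0,0],[0,0,0,0,0],[0,0,0,0,0],[0,0,0,0,0],[0,0,0,0,0],[0,0,0,0,0],[0,0,0,0,0],[0,0,0,0,0]]])

```text
time: 7.02
position: [472.7, -76.1, 85.5]
ee_rot: [[0.987, -0.16, 0.0], [-0.16, -0.987, -0.0], [0.0, 0.0, -1.0]]
wrist_force: [0.3, -0.5, 0.1]
finger_gap: 0.4
gripper_force: 0.0
```

Emit:
arm_command(series=[[[0,0,0,0,0],[0,0,0,0,0],[0,0,0,0,0],[0,0,0,0,0],[0,0,0,0,0],[0,0,0,0,0],[0,0,0,0,0],[0,0,0,0,0],[0,0,0,0,0],[0,0,0,0,0]]])

```text
time: 7.85
position: [472.7, -76.1, 85.6]
ee_rot: [[0.987, -0.16, 0.0], [-0.16, -0.987, -0.0], [0.0, 0.0, -1.0]]
wrist_force: [-0.2, -0.2, 0.3]
finger_gap: 0.8
gripper_force: 0.0
```

Emit:
arm_command(series=[[[0,0,0,0,0],[0,0,0,0,0],[0,0,0,0,0],[0,0,0,0,0],[0,0,0,0,0],[0,0,0,-0.7,0],[0,0,0,-1,0],[0,0,0,-1,0],[0,0,0,-1,0],[0,0,0,-1,0]]])

```text
time: 8.68
position: [472.4, -75.9, 228.1]
ee_rot: [[0.987, -0.16, 0.0], [-0.16, -0.987, -0.0], [0.0, 0.0, -1.0]]
wrist_force: [0.1, -0.3, -0.3]
finger_gap: 0.1
gripper_force: 0.0
```

Emit:
arm_command(series=[[[0,0,-0.4,-0.8,0],[0,0,-0.8,-0.4,0],[0,0,-0.8,0,0],[0,0,-0.8,0,0],[0,0,-0.4,0,0],[0,0,0,0,0],[0,0,0,0,0],[0,0,0,0,0]]])

```text
time: 9.35
position: [488.0, 17.6, 262.4]
ee_rot: [[0.987, -0.161, -0.0], [-0.161, -0.987, -0.0], [-0.0, 0.0, -1.0]]
wrist_force: [-0.4, -0.3, 0.4]
finger_gap: 0.6
gripper_force: 0.0
```

```bash
python3 m.py 5
```

```text
[488.   17.6 262.4] [[0.987, -0.161, -0.0], [-0.161, -0.987, -0.0], [-0.0, 0.0, -1.0]] 9.35 [-0.37 -0.31  0.44] 0.5803017228073355
wrist
red (548, [475, 167, 27, 26], [487.7, 179.4], [450.4, -151.5, 49.0]) tool d [ -9.7 172.9 213.5]
green (43, [390, 120, 7, 8], [393.0, 123.6], [521.4, -61.9, 46.0]) tool d [ 45.9  73.  216.4]
green (838, [392, 151, 39, 39], [410.5, 169.9], [472.2, -74.5, 46.0]) tool d [ -0.6  93.4 216.4]
orange (726, [545, 151, 38, 37], [562.9, 168.8], [448.2, -231.8, 46.0]) tool d [  1.1 252.5 216.5]
top
red (45, [311, 234, 7, 7], [314.0, 237.0], [450.7, -152.2, 49.0]) tool d [ -9.3 173.5 213.5]
green (85, [281, 224, 13, 12], [287.2, 229.4], [472.6, -75.4, 46.0]) tool d [-1.000e-01  9.420e+01  2.164e+02]
orange (46, [337, 233, 12, 11], [342.5, 238.3], [447.4, -233.3, 46.0]) tool d [  0.5 254.1 216.5]
side
red (40, [278, 216, 9, 6], [282.0, 218.6], [450.8, -158.8, 49.0]) tool d [ -8.1 180.  213.5]
green (65, [281, 199, 13, 7], [286.8, 202.0], [472.9, -81.3, 46.0]) tool d [  1.2 100.  216.4]
orange (66, [278, 235, 14, 8], [284.7, 238.7], [448.7, -239.4, 46.0]) tool d [  2.8 259.9 216.5]
```

View pics/wrist5.png

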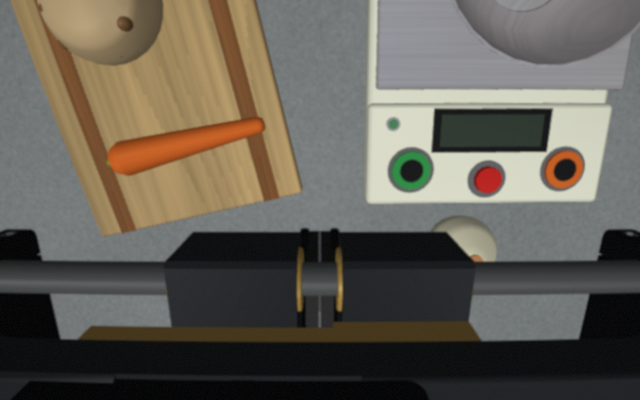

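View pics/side5.png

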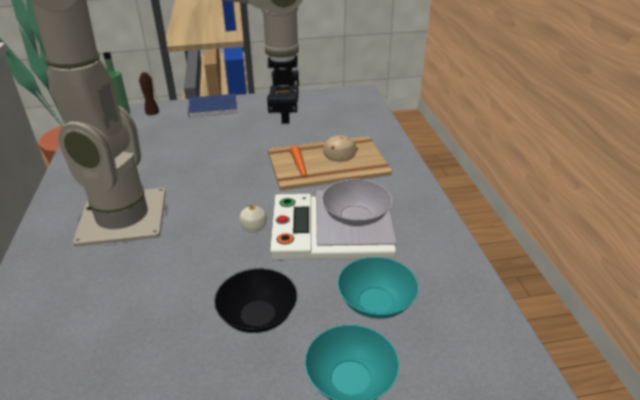

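In both views the bowl, onion (253,218 in the side view) and scale are where they were, and the hand is more than 20 cm from both sensors. I'm handing in the job.

```bash
python3 -c "
from station import env
print(env.job_done())"
```

```text
the job is handed in; nothing more can be done
None
```

I pressed the red key fully down (about 5 N), held the fingertips about 2 cm over the green-ringed sensor for roughly 2.4 s, drew the hand well clear and handed the job in at about 9.5 s; the bowl and vegetables look unmoved, but the display never visibly changed, so the wake and tare themselves are unconfirmed.

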